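# Build the drip-coffee stack on the tray

### The arm

A 6-joint arm with a two-finger parallel gripper is mounted at the origin on the work surface. World frame = base frame: x ahead of the robot, y to its left, z up, the work surface at z = 0. Lengths are in m, angles in rad, forces in N, time in s.
With the tool pointing down it reaches from about 0.35 to 0.975 m from the base axis. Payload 4.9 kg.
Tool frame: the origin (TCP) lies on the centre line of the jaws, within the pads' length; the fingertips stand manip.tip_reach ahead of it and the grasp point (between the pads) is the TCP (manip.tip_reach is the distance from the TCP to the fingertips, in m); z points along the fingers, y is the line along which they close (so a half turn about z gives the same grasp; the last joint's range is limited). The gripper opens to 85 mm and grips with 20 to 120 N. Pads are 22 mm wide; open, the fingers measure 114 mm over their backs; the gripper's body (76 mm by 85 mm) begins 54 mm behind the grasp point. The pads swing forward as they close: fully open they stand 13 mm farther back than shut.
Start: joints at [-1.242, 0.053, 1.613, -0, 1.476, -0.119], TCP at [0.271, -0.563, 0.23] pointing down, gripper open.
Joint ranges: [-3.01, 3.01], [-1.01, 2.22], [0.06, 2.58], [-1.02, 4.17], [0.09, 2.62], [-3.14, 3.14]. Speed limits (rad/s): [2.57, 2.57, 3.14, 3.14, 3.14, 3.14].

### API

Orientations are given as a unit quaternion [w, x, y, z].
In Python, from plant import manip gives the robot as it stands. The module is installed in compiled form; this text tells all that it offers.
- The arm moves only by the tool move_arm, never from a script. Its argument "rows" is a list of rows, each a list of 7 numbers: the shift along the tool's x, y, z in cm, then the turn, a rotation vector about the tool's x, y, z in degrees, then the opening, from -1 (shut) to 1 (fully open). In form: [[tx, ty, tz, ax, ay, az, jaw], ...]. A call has 1 to 20 rows; each row shifts and turns the commanded pose from where the row before left it, along the tool's axes as they then stand; what a row does not reach is not made up. A row lasts 1/12 s, in which the tool goes at most 41.7 mm and 7.16 degrees, less where a joint would pass 70% of its speed; a pose out of reach is approached as far as the arm can. A call is refused whole if a number of a shift passes 4.17 or a number of a turn 7.16, either way. A call with a gripper value outside its range is refused whole. The fingers move at their own pace and stop on an object; the grip force is fixed at half the most. Time passes only in rows, so rows that do not move let the fingers close. It gives the time, the measured TCP pose, the force, the opening and the grip force at its end, in the units of the state.
- manip.state(): the state, without advancing time (a new reading comes with each control period).
- manip.grab_frame(name): name is "scene" or "top"; returns a dict with "img" (420x560x3 uint8, blue, green, red), "mtx" (3x3 intrinsics, pixels), "R" (3x3) and "t" (3): a world point X has camera coordinates R X + t. Camera axes: x right, y down, z forward; pixel columns grow to the right and rows downward; lengths in m; the calibration is good to about 2 mm. A picture is of the moment at which its call begins. There is no depth.
- manip.job_done(): hands the job in; it is judged then, once.
The state is a dict: "time": time; "joint_pos": joint angles; "joint_vel": joint speeds; "joint_efforts": joint torques, N m; "tool_pos": TCP position; "tool_rot": TCP orientation; "contact_force": force on the tool from outside, world axes, zero at the start; "ft_torque": the same for the moment, N m; "gripper_width": opening from 0.0 (shut) to 1.0 (fully open); "grasp_force": force on a finger pad.
Only numpy, scipy, OpenCV 4.12 (cv2) and the standard library are available. Lean on these libraries where they do the work, as an engineer would, in place of code of your own. Each camera call takes 0.05 s, during which the arm holds its last target. There are 200 camera calls.

### The job

Set up one cup of drip coffee on the pulled-out steel tray, from the bottom up and one piece at a time: stand the tall navy mug in the middle of the cork coaster, seat the dripper in its mouth, put the press flat inside the dripper, then close it with the domed lid. Each piece must sit level and fully home and be let go before the next is added; set the pieces down rather than dropping them. Leave the small mug, sugar jar, spoon and kettle where they are.

Things in the scene. Friction and masses are not known exactly. Their poses are not given: they have to be found in the camera images.
- tray: Fixed steel tray pulled out from under a small wooden shelf. Tray 240 (x) by 270 (y) mm, floor 10 mm and lip 22 mm above the counter. Origin: on the counter under the tray's centre; x points towards the shelf. The shelf starts 135 mm along +x, is 330 mm wide (y), 109 mm high, with low stock up to 155 mm; nothing is done there
- coaster: Fixed round cork coaster lying on the steel tray, 96 mm diameter, 5 mm thick. Origin: centre of its underside (10 mm above the counter); z up
- mug: Tall navy ceramic mug, loose, standing: straight round body 68 mm outside diameter, 85 mm high, wall 4 mm (mouth 60 mm); one handle along its +y to 62 mm from the axis (10 mm bar, 20 to 70 mm high). Origin: centre of the underside, z up. Grip across the body along its x. About 0.28 kg
- dripper: Beige stoneware dripper, loose, standing, z up, origin at the bottom centre: plug 0-10 mm high (tapers 50 to 42 mm wide at the bottom), brim 90 mm wide at 10-14 mm, straight open cup above, 64 mm outside, 56 mm inside, rim at 56 mm, inner floor at 18 mm. On the tall mug the plug is in the mouth, the brim on the rim, its origin 75 mm above the mug's. 0.22 kg
- press: Coffee press, loose, standing: steel disc 46 mm diameter, 6 mm thick, 8 mm steel stem, black upright grip 16 mm diameter from 42 to 66 mm height. In the dripper the disc lies on the inner floor (its origin 18 mm above the dripper's), the grip sticks out 28 mm above the cup's rim. Origin: centre of the underside, z up. 0.09 kg
- lid: Beige domed stoneware lid, loose, z up, origin at bottom centre: hollow dome 48 mm wide, top at 46 mm; its lower end (0-8 mm high, 42 mm wide at the bottom) fits inside the dripper's cup; flange 68 mm wide at 8-12 mm lies on the cup's rim; knob 18 mm diameter at 46-72 mm. Hollow 42 mm high, 36 mm wide at its mouth, goes over the press's grip. Seated: origin 48 mm above the dripper's. 0.12 kg
- small_mug: Bystander: the small navy ceramic mug, 58 mm diameter, 58 mm high, handle along its +y to 51 mm from the axis. Origin: centre of the underside, z up
- jar: Bystander: glass sugar jar with a steel cap, 74 mm diameter, 100 mm high. Origin: centre of the underside
- spoon: Bystander: white plastic spoon 160 mm long, lying flat along its x on the counter. Origin: middle of its length, underside
- kettle: Bystander: white electric kettle, 156 mm diameter, 203 mm high; handle towards its -x (to 132 mm from the axis), spout towards +x (to 111 mm). Origin: centre of the underside
There are look-alikes about, which are no part of the job. What is shaped like the mug but orange or pink is not meant.

How it is judged:
On the way, in this order (a step that is already met when the one before it is completed fails the run):
1. the tall mug stands on the middle of the coaster, let go (horizontal distance between mug and coaster below 0.014 m and z of mug in the frame of coaster between 0.001 and 0.009 m and angle between mug's own z axis and vertical below 0.08 rad and linear speed of mug below 0.03 m/s and angular speed of mug below 0.3 rad/s and contact force between the fingers and mug below 0.1 N), for 0.2 s.
2. the dripper is seated on the mug, let go (horizontal distance between mug and coaster below 0.014 m and z of mug in the frame of coaster between 0.001 and 0.009 m and angle between each of mug, dripper's own z axis and vertical below 0.08 rad and linear speed of each of mug, dripper below 0.03 m/s and angular speed of each of mug, dripper below 0.3 rad/s and horizontal distance between dripper and mug below 0.008 m and z of dripper in the frame of mug between 0.071 and 0.079 m and contact force between the fingers and dripper below 0.1 N), for 0.2 s.
3. the press lies flat in the dripper, let go (horizontal distance between mug and coaster below 0.014 m and z of mug in the frame of coaster between 0.001 and 0.009 m and angle between each of mug, dripper, press's own z axis and vertical below 0.08 rad and linear speed of each of mug, dripper, press below 0.03 m/s and angular speed of each of mug, dripper, press below 0.3 rad/s and horizontal distance between dripper and mug below 0.008 m and z of dripper in the frame of mug between 0.071 and 0.079 m and horizontal distance between press and dripper below 0.009 m and z of press in the frame of dripper between 0.014 and 0.022 m and contact force between the fingers and press below 0.1 N), for 0.2 s.
4. the lid closes the dripper, let go (horizontal distance between mug and coaster below 0.014 m and z of mug in the frame of coaster between 0.001 and 0.009 m and angle between each of mug, dripper, press, lid's own z axis and vertical below 0.08 rad and linear speed of each of mug, dripper, press, lid below 0.03 m/s and angular speed of each of mug, dripper, press, lid below 0.3 rad/s and horizontal distance between dripper and mug below 0.008 m and z of dripper in the frame of mug between 0.071 and 0.079 m and horizontal distance between press and dripper below 0.009 m and z of press in the frame of dripper between 0.014 and 0.022 m and horizontal distance between lid and dripper below 0.008 m and z of lid in the frame of dripper between 0.044 and 0.052 m and contact force between the fingers and lid below 0.1 N), for 0.2 s.
At the end, for the whole second after the job is handed in: Tall mug within 14 mm of the coaster's centre; dripper seated on the mug (within 8 mm; height within 4), press flat on the dripper's floor (9 mm; 4), lid seated on the dripper's rim (8 mm; 4); all within 0.08 rad of upright, released, at rest (horizontal distance between mug and coaster below 0.014 m and z of mug in the frame of coaster between 0.001 and 0.009 m and angle between each of mug, dripper, press, lid's own z axis and vertical below 0.08 rad and linear speed of each of mug, dripper, press, lid below 0.03 m/s and angular speed of each of mug, dripper, press, lid below 0.3 rad/s and horizontal distance between dripper and mug below 0.008 m and z of dripper in the frame of mug between 0.071 and 0.079 m and horizontal distance between press and dripper below 0.009 m and z of press in the frame of dripper between 0.014 and 0.022 m and horizontal distance between lid and dripper below 0.008 m and z of lid in the frame of dripper between 0.044 and 0.052 m); the robot touches nothing.
It fails at once if the small mug, sugar jar, spoon or kettle is shifted by more than 30 mm (distance of any of small_mug, jar, spoon, kettle from where it was at the start of the episode above 0.03 m).
It fails at once if a piece is dropped (falls free from more than about 2 cm) ((linear speed of mug above 0.65 m/s and contact force between the fingers and mug below 0.1 N) or (linear speed of dripper above 0.65 m/s and contact force between the fingers and dripper below 0.1 N) or (linear speed of press above 0.65 m/s and contact force between the fingers and press below 0.1 N) or (linear speed of lid above 0.65 m/s and contact force between the fingers and lid below 0.1 N)).
It also fails if it takes over 128 s, if anything falls off the work surface, if the arm or the gripper's body presses on something with over 40 N, if the wrist force passes 120 N, or if a joint passes its speed limit or range.

## Working session

There is one attempt and no reset: what is moved stays moved. The work goes in short steps, Python scripts to look and compute and a tool call to move; the robot and the scene stay as the last step left them, time stands still between calls to the robot, and variables do not carry over. Pictures are saved under pics/ and viewed, at most 16 in all, crops included, and the job is handed in when it is done.

Besides the shell and the picture viewer there is one more tool, called by a JSON object that holds its "api" and its "payload". move_arm: Moves the arm, as the interface text tells. Its arguments: {"type":"object","properties":{"rows":{"type":"array","items":{"type":"array","items":{"type":"number"}}}},"required":["rows"]}

```bash
mkdir -p pics; cat > h.py <<'E'
import numpy as np, cv2, pickle
from plant import manip
def grab(n,tag):
    f=manip.grab_frame(n); pickle.dump(f,open(f'pics/{tag}.pkl','wb')); cv2.imwrite(f'pics/{tag}.png',f['img']); return f
def load(tag): return pickle.load(open(f'pics/{tag}.pkl','rb'))
def px2w(f,u,v,z):
    d=f['R'].T@np.linalg.inv(f['mtx'])@[u,v,1]; c=-f['R'].T@f['t']
    return c+d*(z-c[2])/d[2]
def w2px(f,X):
    p=f['mtx']@(f['R']@np.array(X)+f['t']); return p[:2]/p[2]
E
python3 - <<'E'
from h import *
for n in('scene','top'):
    f=grab(n,n+'0'); print(n,f['mtx'].round(1).tolist(),(-f['R'].T@f['t']).round(3),f['R'].round(3).tolist())
    cv2.imwrite(f'pics/{n}0b.png',cv2.resize(f['img'],(800,600),interpolation=cv2.INTER_CUBIC))
s=manip.state();print({k:np.round(v,3).tolist() for k,v in s.items()},manip.tip_reach)
E
```

```text
scene [[523.0, 0.0, 280.9], [0.0, 523.0, 206.2], [0.0, 0.0, 1.0]] [1.624 0.329 0.836] [[-0.423, 0.906, 0.003], [0.503, 0.237, -0.831], [-0.754, -0.35, -0.556]]
top [[451.1, 0.0, 274.3], [0.0, 451.1, 206.3], [0.0, 0.0, 1.0]] [ 0.444 -0.191  1.59 ] [[0.026, -0.999, -0.021], [-0.998, -0.025, -0.051], [0.05, 0.022, -0.998]]
{'time': 0.1, 'joint_pos': [-1.242, 0.053, 1.614, -0.0, 1.476, -0.119], 'joint_vel': [-0.001, -0.0, -0.003, 0.0, -0.001, 0.001], 'joint_efforts': [0.001, -39.49, -37.136, -0.0, 0.004, 0.0], 'tool_pos': [0.27, -0.563, 0.229], 'tool_rot': [-0.001, 0.975, 0.222, -0.0], 'contact_force': [0.151, 0.488, -0.608], 'ft_torque': [-0.0, -0.004, -0.023], 'grasp_force': 0.0, 'gripper_width': 1.002} 0.019
```

View pics/scene0b.png

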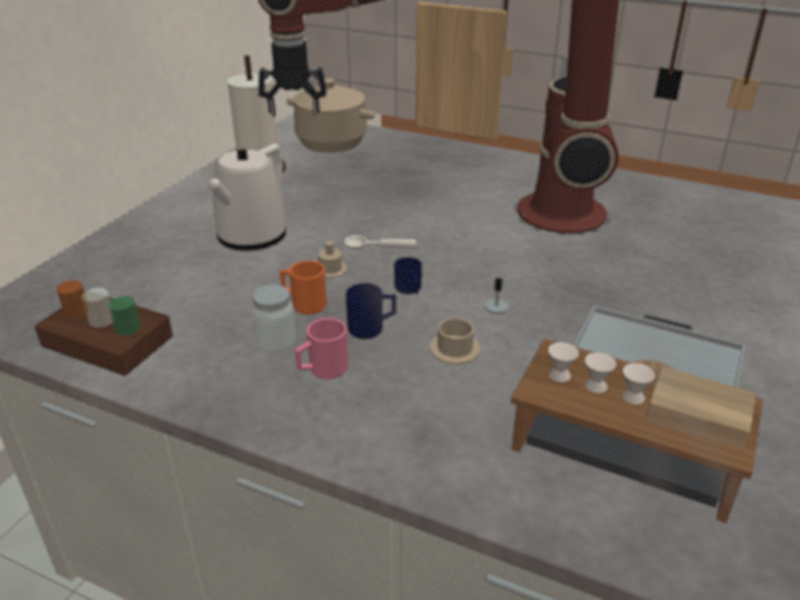

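View pics/top0b.png

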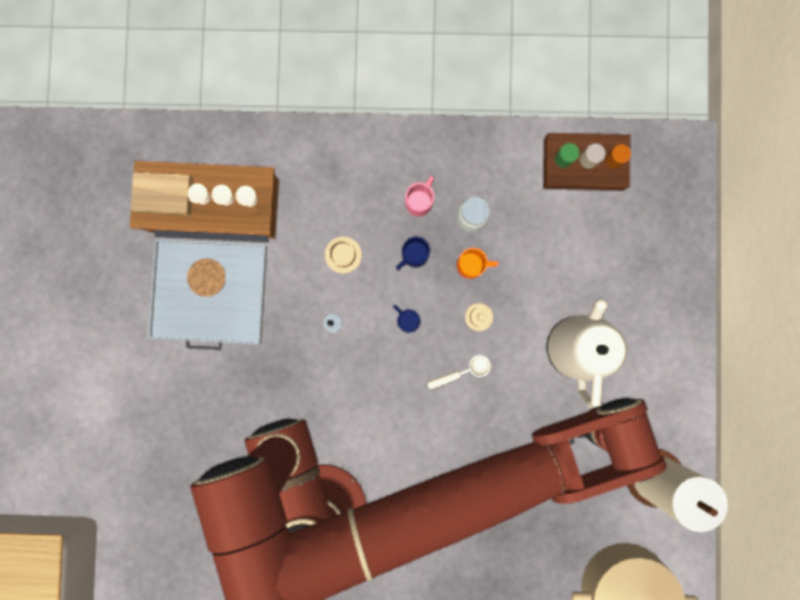

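The two views show these candidates (scene/top views, 800 px pictures):
- **Tall navy mug:** scene (366,310), top (415,250).
- **Small navy mug:** scene (407,275), top (407,320). It is shorter.
- **Orange and pink look-alikes:** top (472,263) and (420,198).

The dripper is at top (343,254), the press at (332,322), the lid at (479,317) and the coaster at (206,277). I'll check these in an enlarged crop.

```bash
python3 - <<'E'
from h import *
a=load('top0')['img'][120:280,95:355]
cv2.imwrite('pics/c1.png',cv2.resize(a,None,fx=3,fy=3,interpolation=cv2.INTER_CUBIC))
b=load('scene0')['img'][155:265,180:370]
cv2.imwrite('pics/c2.png',cv2.resize(b,None,fx=4,fy=4,interpolation=cv2.INTER_CUBIC))
E
```

```text
(no output)
```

View pics/c1.png

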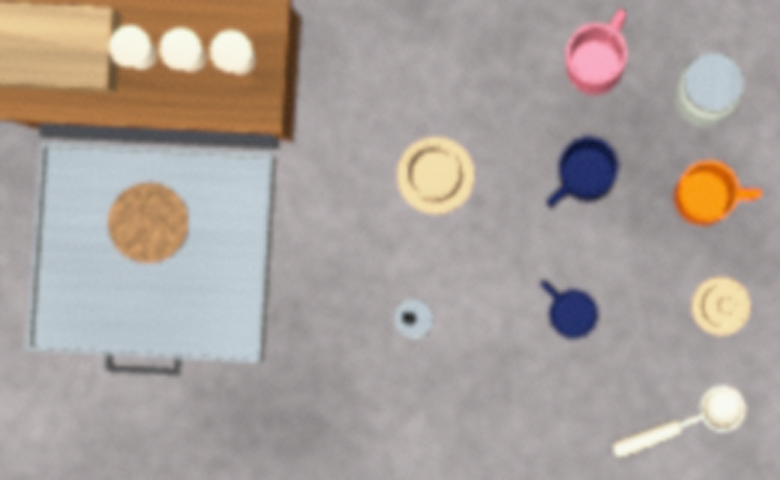

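View pics/c2.png

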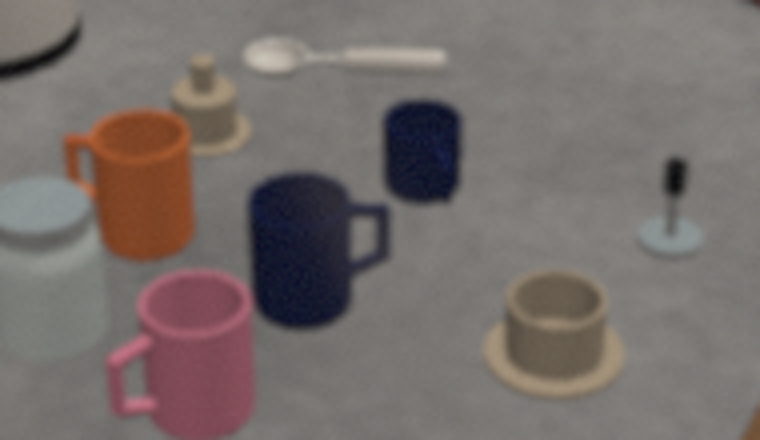

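The tall navy mug is at crop (588,168), with its handle towards (551,203). It is open and clearly taller than the navy one at (574,314), so it is the one meant. The dripper is at (436,175), the press disc at (412,319) with its grip at (409,318), the lid at (721,306) with its knob at (725,306), and the coaster at (148,222). Next I'll work out positions.

```bash
cat >> h.py <<'E'
from scipy.optimize import least_squares
def sil(f,x,y,parts):
    m=np.zeros(f['img'].shape[:2],np.uint8); S=16
    th=np.linspace(0,2*np.pi,60)
    for (d,z0,z1) in parts:
        P=np.array([w2px(f,(x+d/2*np.cos(t),y+d/2*np.sin(t),z)) for z in(z0,z1) for t in th])
        cv2.fillConvexPoly(m,cv2.convexHull(np.round(P*S).astype(np.int32)),255,shift=4)
    return m
def cen(m):
    M=cv2.moments(m,True); return np.array([M['m10']/M['m00'],M['m01']/M['m00']]),M['m00']
def blob(f,seed,lo,hi,op=0):
    h=cv2.cvtColor(f['img'],cv2.COLOR_BGR2HSV); m=cv2.inRange(h,lo,hi)
    if op: m=cv2.morphologyEx(m,cv2.MORPH_OPEN,cv2.getStructuringElement(cv2.MORPH_ELLIPSE,(op,op)))
    n,l=cv2.connectedComponents(m); i=l[int(seed[1]),int(seed[0])]
    m=(l==i).astype(np.uint8)*255; c,_=cv2.findContours(m,cv2.RETR_EXTERNAL,cv2.CHAIN_APPROX_NONE)
    o=np.zeros_like(m); cv2.drawContours(o,c,-1,255,-1); return o if i else o*0
def fit(f,seed,lo,hi,parts,op=0,z=0.03):
    b=blob(f,seed,lo,hi,op); c,a=cen(b); p=px2w(f,*c,z)[:2]
    for _ in range(6):
        c2,a2=cen(sil(f,*p,parts)); p=p+px2w(f,*c,z)[:2]-px2w(f,*c2,z)[:2]
    s=sil(f,*p,parts); return p.round(4),a,a2,round((s&b).astype(bool).sum()/(s|b).astype(bool).sum(),3)
PARTS=dict(mug=[(.068,0,.085)],coaster=[(.096,.014,.015)],dripper=[(.090,.010,.014),(.064,.014,.056)],
 lid=[(.068,.008,.012),(.048,.012,.046),(.018,.046,.072)],press=[(.046,0,.006)],small=[(.058,0,.058)],jar=[(.074,0,.1)])
E
python3 - <<'E'
from h import *
f=load('top0'); hs=cv2.cvtColor(f['img'],cv2.COLOR_BGR2HSV)
T=lambda x,y:(95+(x+.5)/3-.5,120+(y+.5)/3-.5)
for k,c in dict(mug=(588,168),dripper=(436,205),coaster=(148,222),lid=(721,285),press=(423,325),bg=(500,250),tray=(100,300)).items():
    u,v=T(*c); print(k,hs[int(round(v)),int(round(u))])
navy=((105,90,20),(130,255,160)); be=((10,50,120),(35,255,255)); co=((5,80,60),(25,255,255))
for k,c,(lo,hi),op in (('mug',(588,168),navy,9),('small',(574,314),navy,9),('dripper',(436,205),be,0),('lid',(721,306),be,0),('coaster',(148,222),co,0)):
    print(k,*fit(f,np.round(T(*c)),lo,hi,PARTS[k],op))
print('press disc',px2w(f,*T(412,319),.006),'grip',px2w(f,*T(409,318),.066))
print('mug handle',px2w(f,*T(550,204),.065),'small handle',px2w(f,*T(545,284),.045))
print('lid knob',px2w(f,*T(725,306),.072), 'jar',px2w(f,*T(714,83),.1))
g=load('scene0'); S=lambda x,y:(180+(x+.5)/4-.5,155+(y+.5)/4-.5)
for k,c,(lo,hi),op in (('mug',(300,250),((105,60,10),(135,255,160)),11),):
    print('scene',k,*fit(g,np.round(S(*c)),lo,hi,PARTS[k],op))
print('scene press disc',px2w(g,*S(671,237),.006),'press top',px2w(g,*S(676,161),.066))
print('scene lid knob',px2w(g,*S(203,58),.072),'drip cup rim',px2w(g,*S(556,299),.056))
E
```

```text
mug [115 172 107]
dripper [ 21  75 237]
coaster [ 14 123 199]
lid [ 22  72 242]
press [102  25 204]
bg [171  11 168]
tray [103  24 205]
mug [ 0.6284 -0.2098] 292.0 397.0 0.741
small [ 0.4623 -0.1977] 175.0 258.0 0.684
dripper [ 0.6202 -0.0322] 528.0 561.0 0.945
lid [ 0.4759 -0.369 ] 308.0 328.0 0.936
coaster [0.5561 0.3045] 525.0 618.0 0.848
press disc [ 0.45079906 -0.00919028  0.006     ] grip [ 0.45156835 -0.01264669  0.066     ]
mug handle [ 0.5844938 -0.1683113  0.065    ] small handle [ 0.4945138  -0.16466208  0.045     ]
lid knob [ 0.4741384  -0.36706884  0.072     ] jar [ 0.72007957 -0.34694952  0.1       ]
scene mug [ 0.6305 -0.2112] 701.0 1047.0 0.67
scene press disc [ 0.45462465 -0.0091776   0.006     ] press top [ 0.4506233  -0.01159339  0.066     ]
scene lid knob [ 0.47421632 -0.36886681  0.072     ] drip cup rim [ 0.62118455 -0.03187773  0.056     ]
```

```bash
cat >> h.py <<'E'
def go(x,y,z,yaw=None):
    """yaw = desired world direction (deg) of tool x; prints rotation about tool z (deg) then tool-frame shift (cm) valid AFTER that turn"""
    from scipy.spatial.transform import Rotation as Ro
    s=manip.state(); q=s['tool_rot']; R=Ro.from_quat([q[1],q[2],q[3],q[0]]).as_matrix()
    cur=np.degrees(np.arctan2(R[1,0],R[0,0])); t=0
    tilt=np.degrees(np.arccos(-R[2,2]))
    if yaw is not None: t=-((yaw-cur+180)%360-180)
    R2=R@Ro.from_euler('z',t,degrees=True).as_matrix()
    d=np.array([x,y,z])-s['tool_pos']
    print('t %.2f pos'%s['time'],s['tool_pos'].round(4),'yaw %.1f tilt %.2f'%(cur,tilt),'| turn %.1f'%t,'shift now cm',(R.T@d*100).round(2),'after turn',(R2.T@d*100).round(2))
E
python3 - <<'E'
from h import *
f=load('top0')
T=lambda x,y:(95+(x+.5)/3-.5,120+(y+.5)/3-.5)
navy=((100,40,10),(140,255,190)); co=((3,35,40),(30,255,255));be=((10,28,120),(40,255,255))
for k,c,(lo,hi),op in (('mug',(588,168),navy,9),('small',(574,314),navy,7),('dripper',(436,205),be,0),('lid',(721,306),be,0),('coaster',(148,222),co,0)):
    print(k,*fit(f,np.round(T(*c)),lo,hi,PARTS[k],op))
print('tray',[px2w(f,*T(*p),.022)[:2].round(3) for p in((42,145),(275,152),(262,360),(30,348))],'shelf edge',px2w(f,*T(280,138),.109),px2w(f,*T(30,122),.109))
print('kettle',px2w(f,415,245,.2))
g=load('scene0'); S=lambda x,y:(180+(x+.5)/4-.5,155+(y+.5)/4-.5)
print('scene',fit(g,np.round(S(300,250)),(100,30,5),(145,255,190),PARTS['mug'],13))
go(.271,-.563,.36,136.7)
E
```

```text
mug [ 0.6285 -0.2096] 346.0 395.0 0.872
small [ 0.462  -0.1972] 214.0 260.0 0.839
dripper [ 0.6204 -0.032 ] 578.0 560.0 0.967
lid [ 0.4761 -0.369 ] 343.0 331.0 0.968
coaster [0.5559 0.3043] 580.0 617.0 0.932
tray [array([0.644, 0.431]), array([0.642, 0.156]), array([0.399, 0.162]), array([0.405, 0.434])] shelf edge [0.64640626 0.13140583 0.109     ] [0.65779922 0.41081042 0.109     ]
kettle [ 0.40652996 -0.59312931  0.2       ]
scene (array([ 0.6239, -0.212 ]), 852.0, 1030.0, np.float64(0.824))
t 0.10 pos [ 0.2704 -0.5628  0.2286] yaw 25.7 tilt 0.11 | turn -111.0 shift now cm [ 5.000e-02  1.000e-02 -1.314e+01] after turn [ -0.03   0.04 -13.14]
```

{"api": "move_arm", "payload": {"rows": [[0, 0, -3, 0, 0, 0, 1], [0, 0, -3, 0, 0, 0, 1], [0, 0, -3, 0, 0, 0, 1], [0, 0, -3, 0, 0, 0, 1], [0, 0, 0, 0, 0, -7, 1], [0, 0, 0, 0, 0, -7, 1], [0, 0, 0, 0, 0, -7, 1], [0, 0, 0, 0, 0, -7, 1], [0, 0, 0, 0, 0, -7, 1], [0, 0, 0, 0, 0, -7, 1], [0, 0, 0, 0, 0, -7, 1], [0, 0, 0, 0, 0, -7, 1], [0, 0, 0, 0, 0, -7, 1], [0, 0, 0, 0, 0, -7, 1], [0, 0, 0, 0, 0, -7, 1], [0, 0, 0, 0, 0, -7, 1], [0, 0, 0, 0, 0, -7, 1], [0, 0, 0, 0, 0, -7, 1], [0, 0, 0, 0, 0, -7, 1], [0, 0, 0, 0, 0, -6, 1]]}}

```text
time: 1.77
tool_pos: [0.2705, -0.5631, 0.3489]
tool_rot: [-0.0, 0.367, 0.93, 0.0]
contact_force: [-0.3, 0.6, -0.4]
gripper_width: 1.001
grasp_force: 0.0
```

```bash
python3 -c "
from h import *
go(.6285,-.2100,.20,136.7)"
```

```text
t 1.77 pos [ 0.2705 -0.5631  0.3489] yaw 137.0 tilt 0.07 | turn 0.3 shift now cm [-2.1  50.23 14.92] after turn [-1.85 50.24 14.92]
```

{"api": "move_arm", "payload": {"rows": [[-0.14, 3, 0, 0, 0, 0, 1], [-0.14, 3, 0, 0, 0, 0, 1], [-0.14, 3, 0, 0, 0, 0, 1], [-0.14, 3, 0, 0, 0, 0, 1], [-0.14, 3, 0, 0, 0, 0, 1], [-0.14, 3, 0, 0, 0, 0, 1], [-0.14, 3, 0, 0, 0, 0, 1], [-0.14, 3, 0, 0, 0, 0, 1], [-0.14, 3, 0, 0, 0, 0, 1], [-0.14, 3, 1, 0, 0, 0, 1], [-0.14, 3, 1.5, 0, 0, 0, 1], [-0.14, 3, 2, 0, 0, 0, 1], [-0.14, 3, 2, 0, 0, 0, 1], [-0.14, 3, 2, 0, 0, 0, 1], [-0.14, 3, 2, 0, 0, 0, 1], [0, 3, 2, 0, 0, 0, 1], [0, 2.2, 2.4, 0, 0, 0, 1], [0, 0, 0, 0, 0, 0, 1]]}}

```text
time: 3.27
tool_pos: [0.6295, -0.208, 0.1932]
tool_rot: [-0.005, 0.367, 0.93, 0.001]
contact_force: [-1.1, 0.5, -1.2]
gripper_width: 1.006
grasp_force: 0.0
```

```bash
python3 - <<'E'
from h import *
go(.6285,-.2100,.048,136.7)
f=grab('top','top1'); cv2.imwrite('pics/c3.png',cv2.resize(f['img'][140:250,220:370],None,fx=5,fy=5,interpolation=cv2.INTER_CUBIC))
E
```

```text
t 3.27 pos [ 0.6295 -0.208   0.1932] yaw 136.9 tilt 0.62 | turn 0.2 shift now cm [-0.22 -0.19 14.52] after turn [-0.22 -0.18 14.52]
```

{"api": "move_arm", "payload": {"rows": [[0, 0, 0, 0, 0, 0, 1], [0, 0, 1.5, 0, 0, 0, 1], [0, 0, 2, 0, 0, 0, 1], [0, 0, 2, 0, 0, 0, 1], [0, 0, 1.5, 0, 0, 0, 1], [0, 0, 0, 0, 0, 0, 1], [0, 0, 0, 0, 0, 0, 1]]}}

```text
time: 3.9
tool_pos: [0.6296, -0.2132, 0.13]
tool_rot: [-0.001, 0.37, 0.929, -0.0]
contact_force: [-0.0, -0.2, -0.5]
gripper_width: 0.997
grasp_force: 0.0
```

```bash
python3 - <<'E'
from h import *
go(.6285,-.2100,.048,136.7)
f=grab('scene','sc1'); cv2.imwrite('pics/c3.png',cv2.resize(f['img'][130:270,180:340],None,fx=4,fy=4,interpolation=cv2.INTER_CUBIC))
E
```

```text
t 3.90 pos [ 0.6296 -0.2132  0.13  ] yaw 136.6 tilt 0.08 | turn -0.1 shift now cm [0.29 0.16 8.2 ] after turn [0.29 0.16 8.2 ]
```

View pics/c3.png

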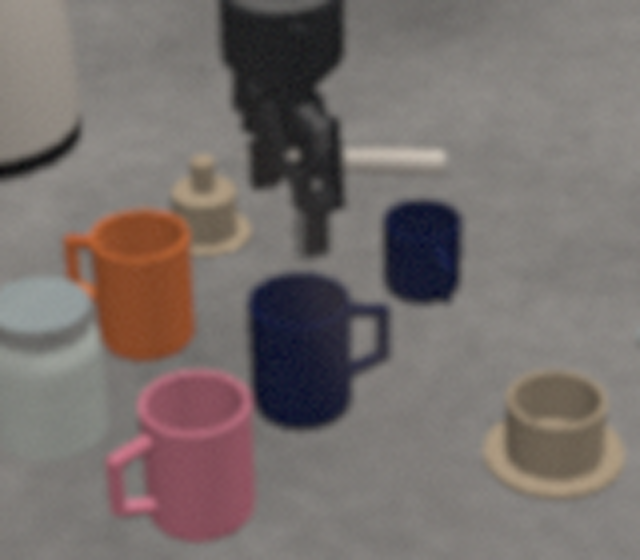

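The crop shows the open fingers above the tall mug (near finger tip at (315,250), mug rim centre at (300,295)). I'll apply the small offset and lower onto the body.

{"api": "move_arm", "payload": {"rows": [[0.3, 0.16, 0, 0, 0, 0, 1], [0, 0, 1, 0, 0, 0, 1], [0, 0, 1, 0, 0, 0, 1], [0, 0, 1, 0, 0, 0, 1], [0, 0, 1, 0, 0, 0, 1], [0, 0, 1, 0, 0, 0, 1], [0, 0, 1, 0, 0, 0, 1], [0, 0, 1, 0, 0, 0, 1], [0, 0, 1, 0, 0, 0, 1], [0, 0, 0.2, 0, 0, 0, 1], [0, 0, 0, 0, 0, 0, 1], [0, 0, 0, 0, 0, 0, 1]]}}

```text
time: 4.95
tool_pos: [0.6295, -0.2096, 0.0488]
tool_rot: [0.0, 0.369, 0.929, -0.0]
contact_force: [-0.1, 0.5, 0.3]
gripper_width: 1.001
grasp_force: 0.0
```

{"api": "move_arm", "payload": {"rows": [[0, 0, 0, 0, 0, 0, -1], [0, 0, 0, 0, 0, 0, -1], [0, 0, 0, 0, 0, 0, -1], [0, 0, 0, 0, 0, 0, -1], [0, 0, 0, 0, 0, 0, -1], [0, 0, 0, 0, 0, 0, -1], [0, 0, 0, 0, 0, 0, -1], [0, 0, 0, 0, 0, 0, -1]]}}

```text
time: 5.62
tool_pos: [0.6306, -0.2103, 0.0504]
tool_rot: [0.002, 0.369, 0.929, -0.0]
contact_force: [0.8, -2.1, 5.0]
gripper_width: 0.763
grasp_force: 67.3
```

{"api": "move_arm", "payload": {"rows": [[0, 0, -0.5, 0, 0, 0, -1], [0, 0, -1, 0, 0, 0, -1], [0, 0, -1.5, 0, 0, 0, -1], [0, 0, -2, 0, 0, 0, -1], [0, 0, -2, 0, 0, 0, -1], [0, 0, -2, 0, 0, 0, -1], [0, 0, -2, 0, 0, 0, -1], [0, 0, -1.5, 0, 0, 0, -1], [0, 0, -0.5, 0, 0, 0, -1], [0, 0, 0, 0, 0, 0, -1], [0, 0, 0, 0, 0, 0, -1]]}}

```text
time: 6.53
tool_pos: [0.629, -0.2092, 0.1781]
tool_rot: [-0.0, 0.369, 0.929, 0.0]
contact_force: [-0.4, 0.7, -3.3]
gripper_width: 0.769
grasp_force: 66.9
```

```bash
python3 -c "
from h import *
go(.556,.3043,.18,136.7)
go(.556,.3043,.066,136.7)"
```

```text
t 6.53 pos [ 0.629  -0.2092  0.1781] yaw 136.7 tilt 0.06 | turn -0.0 shift now cm [40.55 32.34 -0.16] after turn [40.53 32.37 -0.16]
t 6.53 pos [ 0.629  -0.2092  0.1781] yaw 136.7 tilt 0.06 | turn -0.0 shift now cm [40.54 32.34 11.24] after turn [40.52 32.37 11.24]
```

{"api": "move_arm", "payload": {"rows": [[1.2, 1, 0, 0, 0, 0, -1], [2.2, 1.7, 0, 0, 0, 0, -1], [2.4, 1.9, 0, 0, 0, 0, -1], [2.4, 1.9, 0, 0, 0, 0, -1], [2.4, 1.9, 0, 0, 0, 0, -1], [2.4, 1.9, 0, 0, 0, 0, -1], [2.4, 1.9, 0, 0, 0, 0, -1], [2.4, 1.9, 0, 0, 0, 0, -1], [2.4, 1.9, 0, 0, 0, 0, -1], [2.4, 1.9, 0, 0, 0, 0, -1], [2.4, 1.9, 0, 0, 0, 0, -1], [2.4, 1.9, 0, 0, 0, 0, -1], [2.4, 1.9, 0, 0, 0, 0, -1], [2.4, 1.9, 0, 0, 0, 0, -1], [2.4, 1.9, 0, 0, 0, 0, -1], [2.2, 1.9, 0, 0, 0, 0, -1], [2, 1.6, 0, 0, 0, 0, -1], [1.6, 1.4, 0, 0, 0, 0, -1], [0.1, 0.1, 0, 0, 0, 0, -1], [0, 0, 0, 0, 0, 0, -1]]}}

```text
time: 8.2
tool_pos: [0.5554, 0.3053, 0.1766]
tool_rot: [-0.001, 0.368, 0.93, -0.001]
contact_force: [0.2, -0.5, -3.1]
gripper_width: 0.767
grasp_force: 67.2
```

{"api": "move_arm", "payload": {"rows": [[0, 0, 0, 0, 0, 0, -1], [0, 0, 0, 0, 0, 0, -1], [0, 0, 1.5, 0, 0, 0, -1], [0, 0, 2, 0, 0, 0, -1], [0, 0, 2, 0, 0, 0, -1], [0, 0, 2, 0, 0, 0, -1], [0, 0, 1, 0, 0, 0, -1], [0, 0, 0.5, 0, 0, 0, -1], [0, 0, 0, 0, 0, 0, -1], [0, 0, 0, 0, 0, 0, -1], [0, 0, 0, 0, 0, 0, -1]]}}

```text
time: 9.12
tool_pos: [0.5583, 0.3045, 0.0904]
tool_rot: [0.001, 0.369, 0.929, 0.001]
contact_force: [0.0, 0.6, -3.0]
gripper_width: 0.769
grasp_force: 67.2
```

```bash
python3 - <<'E'
from h import *
go(.556,.3043,.066,136.7)
f=grab('scene','sc2'); g=grab('top','tp2')
a=cv2.resize(f['img'][170:330,360:560],None,fx=3,fy=3,interpolation=cv2.INTER_CUBIC)
cv2.imwrite('pics/c4.png',a)
E
```

```text
t 9.12 pos [0.5583 0.3045 0.0904] yaw 136.6 tilt 0.16 | turn -0.1 shift now cm [ 0.16 -0.18  2.43] after turn [ 0.16 -0.18  2.43]
```

View pics/c4.png

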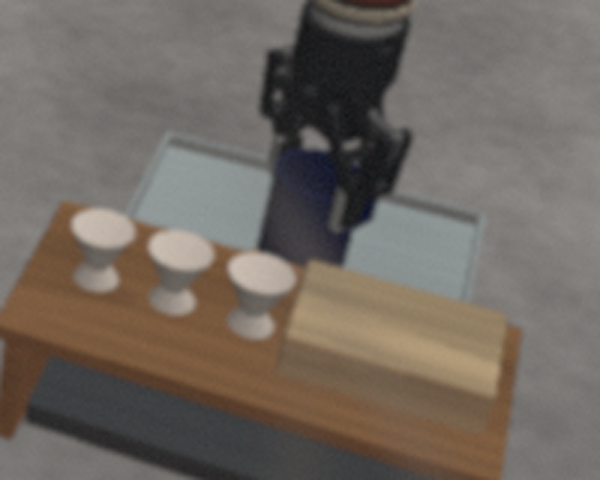

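The mug hangs upright between the fingers at (310,200), over the tray and clear of the shelf. I'll lower it the last 25 mm onto the coaster, slowly.

{"api": "move_arm", "payload": {"rows": [[0.16, -0.16, 0.5, 0, 0, 0, -1], [0, 0, 0.5, 0, 0, 0, -1], [0, 0, 0.5, 0, 0, 0, -1], [0, 0, 0.4, 0, 0, 0, -1], [0, 0, 0.2, 0, 0, 0, -1], [0, 0, 0.2, 0, 0, 0, -1], [0, 0, 0.1, 0, 0, 0, -1], [0, 0, 0, 0, 0, 0, -1], [0, 0, 0, 0, 0, 0, -1], [0, 0, 0, 0, 0, 0, -1]]}}

```text
time: 10.05
tool_pos: [0.5552, 0.3041, 0.0654]
tool_rot: [0.0, 0.369, 0.929, 0.0]
contact_force: [-2.8, -1.7, 3.7]
gripper_width: 0.77
grasp_force: 67.7
```

{"api": "move_arm", "payload": {"rows": [[0, 0, 0, 0, 0, 0, -1], [0, 0, 0, 0, 0, 0, 1], [0, 0, 0, 0, 0, 0, 1], [0, 0, 0, 0, 0, 0, 1], [0, 0, 0, 0, 0, 0, 1], [0, 0, 0, 0, 0, 0, 1], [0, 0, 0, 0, 0, 0, 1], [0, 0, -1, 0, 0, 0, 1], [0, 0, -2, 0, 0, 0, 1], [0, 0, -3, 0, 0, 0, 1], [0, 0, -3, 0, 0, 0, 1], [0, 0, -3, 0, 0, 0, 1], [0, 0, -2, 0, 0, 0, 1], [0, 0, -1, 0, 0, 0, 1], [0, 0, 0, 0, 0, 0, 1]]}}

```text
time: 11.3
tool_pos: [0.5565, 0.3048, 0.219]
tool_rot: [0.002, 0.369, 0.929, 0.002]
contact_force: [0.1, -0.0, -0.3]
gripper_width: 0.998
grasp_force: 0.0
```

```bash
python3 -c "
from h import *
go(.6204,-.032,.22,90)
go(.6204,-.032,.22,136.7)"
```

```text
t 11.30 pos [0.5565 0.3048 0.219 ] yaw 136.7 tilt 0.38 | turn 46.7 shift now cm [-27.76 -20.11  -0.15] after turn [-33.68   6.39  -0.15]
t 11.30 pos [0.5565 0.3048 0.219 ] yaw 136.7 tilt 0.38 | turn -0.0 shift now cm [-27.76 -20.11  -0.15] after turn [-27.74 -20.13  -0.15]
```

{"api": "move_arm", "payload": {"rows": [[-1.2, -0.9, 0, 0, 0, 0, 1], [-2.2, -1.6, 0, 0, 0, 0, 1], [-2.4, -1.7, 0, 0, 0, 0, 1], [-2.4, -1.7, 0, 0, 0, 0, 1], [-2.4, -1.7, 0, 0, 0, 0, 1], [-2.4, -1.7, 0, 0, 0, 0, 1], [-2.4, -1.7, 0, 0, 0, 0, 1], [-2.4, -1.7, 0, 0, 0, 0, 1], [-2.4, -1.8, 0, 0, 0, 0, 1], [-2.4, -1.8, 0, 0, 0, 0, 1], [-2.4, -1.8, 2, 0, 0, 0, 1], [-2, -1.3, 3, 0, 0, 0, 1], [-0.8, -0.7, 3, 0, 0, 0, 1], [0, 0, 2, 0, 0, 0, 1], [0, 0, 0, 0, 0, 0, 1], [0, 0, 0, 0, 0, 0, 1], [0, 0, 0, 0, 0, 0, 1]]}}

```text
time: 12.72
tool_pos: [0.6191, -0.033, 0.115]
tool_rot: [-0.0, 0.369, 0.929, -0.0]
contact_force: [0.4, -0.2, 0.7]
gripper_width: 1.0
grasp_force: 0.0
```

```bash
python3 - <<'E'
from h import *
go(.6204,-.032,.042,136.7)
f=grab('top','tp3'); g=grab('scene','sc3')
a=cv2.resize(f['img'][155:235,110:250],None,fx=4,fy=4,interpolation=cv2.INTER_CUBIC)
b=cv2.resize(g['img'][195:265,410:550],None,fx=4,fy=4,interpolation=cv2.INTER_CUBIC)
cv2.imwrite('pics/c5.png',np.vstack([a[:,:560],b]))
print(fit(f,(144,192),(100,40,10),(140,255,190),[(.068,.015,.1)],9))
E
```

```text
t 12.72 pos [ 0.6191 -0.033   0.115 ] yaw 136.7 tilt 0.00 | turn -0.0 shift now cm [-0.03  0.16  7.3 ] after turn [-0.03  0.16  7.3 ]
(array([0.5546, 0.3103]), 402.0, 511.0, np.float64(0.785))
```

View pics/c5.png

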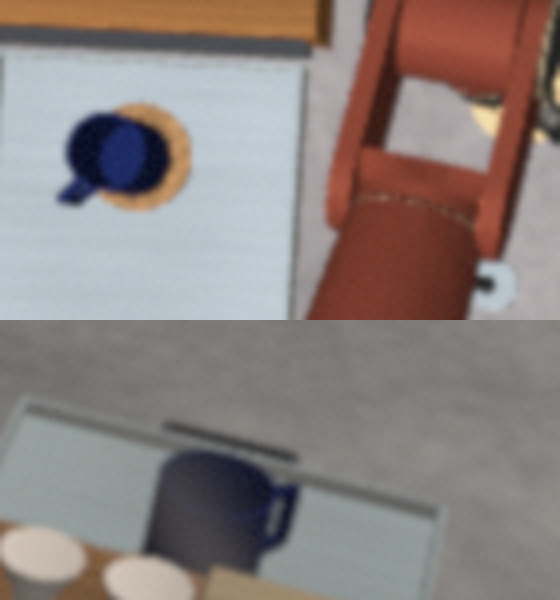

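```bash
python3 - <<'E'
from h import *
f=load('tp3'); T=lambda x,y:(110+(x+.5)/4-.5,155+(y+.5)/4-.5)
print('rim left',px2w(f,*T(66,153),.1)[:2],'body right bottom',px2w(f,*T(168,153),.015)[:2])
print('rim top',px2w(f,*T(108,112),.1)[:2],'rim bottom',px2w(f,*T(112,195),.1)[:2])
print('coaster right',px2w(f,*T(191,157),.015)[:2],'top',px2w(f,*T(140,102),.015)[:2],'bottom',px2w(f,*T(140,211),.015)[:2])
# IoU search over position, soft image
h=cv2.cvtColor(f['img'],cv2.COLOR_BGR2HSV); m=cv2.inRange(h,(100,60,5),(140,255,170))
m=cv2.morphologyEx(m[170:215,120:165].copy(),cv2.MORPH_CLOSE,np.ones((5,5)));M=np.zeros(f['img'].shape[:2],np.uint8);M[170:215,120:165]=m
best=[]
for x in np.arange(.54,.572,.002):
  for y in np.arange(.29,.322,.002):
    s=sil(f,x,y,[(.068,.015,.1)]); best.append(((s&M>0).sum()/(s|M>0).sum(),x,y))
print(sorted(best)[-4:]); 
g=load('scene3') if 0 else load('sc3')
r=[]
S=lambda x,y:(410+(x+.5)/4-.5,195+(y-320+.5)/4-.5)
print('scene rim L/R/top', *[px2w(g,*S(*p),.1)[:2].round(4) for p in((160,478),(273,484),(218,451))])
E
```

```text
rim left [0.55155446 0.33734283] body right bottom [0.55991871 0.27703462]
rim top [0.58671288 0.30352448] rim bottom [0.51745163 0.29727269]
coaster right [0.55688797 0.25653265] top [0.60440251 0.30368308] bottom [0.5081911  0.29974742]
[(np.float64(0.7693761814744802), np.float64(0.55), np.float64(0.308)), (np.float64(0.7699619771863118), np.float64(0.552), np.float64(0.308)), (np.float64(0.7765151515151515), np.float64(0.552), np.float64(0.314)), (np.float64(0.7771428571428571), np.float64(0.552), np.float64(0.312))]
scene rim L/R/top [0.5642 0.2736] [0.542  0.3345] [0.522  0.3002]
```

The mug stands on the coaster: the upper crop has its rim at about (110,153) and body against the coaster at (138,157). Allowing for height, that puts it at about (0.554, 0.305), 2 mm from the coaster's centre. The dripper is next.

{"api": "move_arm", "payload": {"rows": [[0, 0.16, 1, 0, 0, 0, 1], [0, 0, 1.5, 0, 0, 0, 1], [0, 0, 1.5, 0, 0, 0, 1], [0, 0, 1.5, 0, 0, 0, 1], [0, 0, 1, 0, 0, 0, 1], [0, 0, 0.8, 0, 0, 0, 1], [0, 0, 0, 0, 0, 0, 1], [0, 0, 0, 0, 0, 0, 1], [0, 0, 0, 0, 0, 0, 1]]}}

```text
time: 13.57
tool_pos: [0.6211, -0.0318, 0.0427]
tool_rot: [0.001, 0.369, 0.929, 0.0]
contact_force: [0.5, 0.2, 0.4]
gripper_width: 0.998
grasp_force: 0.0
```

{"api": "move_arm", "payload": {"rows": [[0, 0, 0, 0, 0, 0, -1], [0, 0, 0, 0, 0, 0, -1], [0, 0, 0, 0, 0, 0, -1], [0, 0, 0, 0, 0, 0, -1], [0, 0, 0, 0, 0, 0, -1], [0, 0, 0, 0, 0, 0, -1], [0, 0, 0, 0, 0, 0, -1], [0, 0, 0, 0, 0, 0, -1]]}}

```text
time: 14.23
tool_pos: [0.6212, -0.0322, 0.0439]
tool_rot: [0.001, 0.369, 0.929, -0.0]
contact_force: [-2.2, -0.3, 6.3]
gripper_width: 0.707
grasp_force: 63.5
```

{"api": "move_arm", "payload": {"rows": [[0, 0, -0.5, 0, 0, 0, -1], [0, 0, -1, 0, 0, 0, -1], [0, 0, -2, 0, 0, 0, -1], [0, 0, -2.5, 0, 0, 0, -1], [0, 0, -2.5, 0, 0, 0, -1], [0, 0, -2.5, 0, 0, 0, -1], [0, 0, -2, 0, 0, 0, -1], [0, 0, -2, 0, 0, 0, -1], [0, 0, -1, 0, 0, 0, -1], [0, 0, 0, 0, 0, 0, -1], [0, 0, 0, 0, 0, 0, -1], [0, 0, 0, 0, 0, 0, -1]]}}

```text
time: 15.23
tool_pos: [0.6193, -0.0316, 0.1998]
tool_rot: [-0.001, 0.369, 0.929, -0.0]
contact_force: [0.5, 0.6, -3.1]
gripper_width: 0.704
grasp_force: 65.6
```

```bash
python3 - <<'E'
from h import *
go(.5545,.305,.20,136.7)
f=grab('scene','sc4'); cv2.imwrite('pics/c6.png',cv2.resize(f['img'][100:260,230:430],None,fx=3,fy=3,interpolation=cv2.INTER_CUBIC))
E
```

```text
t 15.23 pos [ 0.6193 -0.0316  0.1998] yaw 136.7 tilt 0.17 | turn -0.0 shift now cm [2.781e+01 2.003e+01 1.000e-02] after turn [2.780e+01 2.005e+01 1.000e-02]
```

View pics/c6.png

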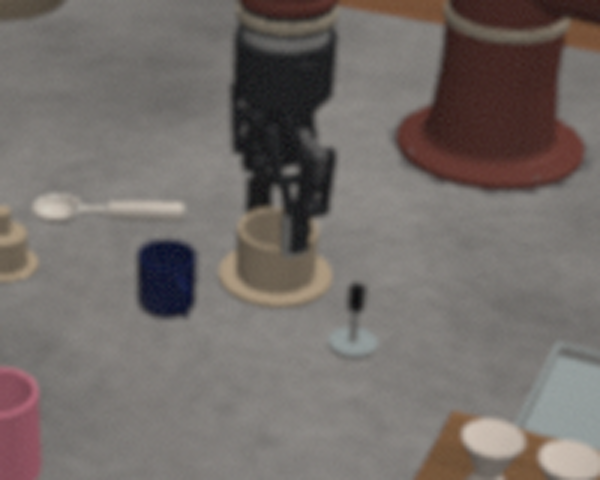

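The dripper is held level with its brim at (275,280), and the near finger is outside the cup. I'll carry it over the mug.

{"api": "move_arm", "payload": {"rows": [[1.2, 0.9, 0, 0, 0, 0, -1], [2, 1.4, 0, 0, 0, 0, -1], [2.2, 1.6, 0, 0, 0, 0, -1], [2.2, 1.6, 0, 0, 0, 0, -1], [2.2, 1.6, 0, 0, 0, 0, -1], [2.2, 1.6, 0, 0, 0, 0, -1], [2.2, 1.6, 0, 0, 0, 0, -1], [2.2, 1.6, 0, 0, 0, 0, -1], [2.2, 1.6, 0, 0, 0, 0, -1], [2.2, 1.6, 0, 0, 0, 0, -1], [2.2, 1.6, 0, 0, 0, 0, -1], [2.2, 1.6, 0, 0, 0, 0, -1], [1.8, 1.1, 0, 0, 0, 0, -1], [0.8, 0.6, 0, 0, 0, 0, -1], [0, 0, 0, 0, 0, 0, -1], [0, 0, 0, 0, 0, 0, -1], [0, 0, 0, 0, 0, 0, -1], [0, 0, 0, 0, 0, 0, -1]]}}

```text
time: 16.78
tool_pos: [0.5557, 0.3033, 0.2015]
tool_rot: [-0.0, 0.37, 0.929, -0.0]
contact_force: [-0.5, 0.4, -2.7]
gripper_width: 0.704
grasp_force: 65.6
```

```bash
python3 - <<'E'
from h import *
go(.5545,.305,.135,136.7)
E
```

```text
t 16.78 pos [0.5557 0.3033 0.2015] yaw 136.6 tilt 0.03 | turn -0.1 shift now cm [0.2  0.05 6.65] after turn [0.2  0.05 6.65]
```

{"api": "move_arm", "payload": {"rows": [[0.2, 0.05, 0.6, 0, 0, 0, -1], [0, 0, 1, 0, 0, 0, -1], [0, 0, 1, 0, 0, 0, -1], [0, 0, 1, 0, 0, 0, -1], [0, 0, 0.8, 0, 0, 0, -1], [0, 0, 0.6, 0, 0, 0, -1], [0, 0, 0, 0, 0, 0, -1], [0, 0, 0, 0, 0, 0, -1], [0, 0, 0, 0, 0, 0, -1]]}}

```text
time: 17.53
tool_pos: [0.5546, 0.3064, 0.1522]
tool_rot: [0.0, 0.369, 0.929, 0.0]
contact_force: [0.2, 0.2, -1.9]
gripper_width: 0.702
grasp_force: 65.6
```

```bash
python3 - <<'E'
from h import *
go(.5545,.305,.1335,136.7)
f=grab('scene','sc5');g=grab('top','tp5')
a=cv2.resize(f['img'][170:270,410:530],None,fx=4,fy=4,interpolation=cv2.INTER_CUBIC)
b=cv2.resize(g['img'][150:250,90:170],None,fx=4,fy=4,interpolation=cv2.INTER_CUBIC)
cv2.imwrite('pics/c7.png',np.hstack([a,b]))
E
```

```text
t 17.53 pos [0.5546 0.3064 0.1522] yaw 136.7 tilt 0.05 | turn -0.0 shift now cm [-0.09 -0.11  1.87] after turn [-0.09 -0.11  1.87]
```

View pics/c7.png

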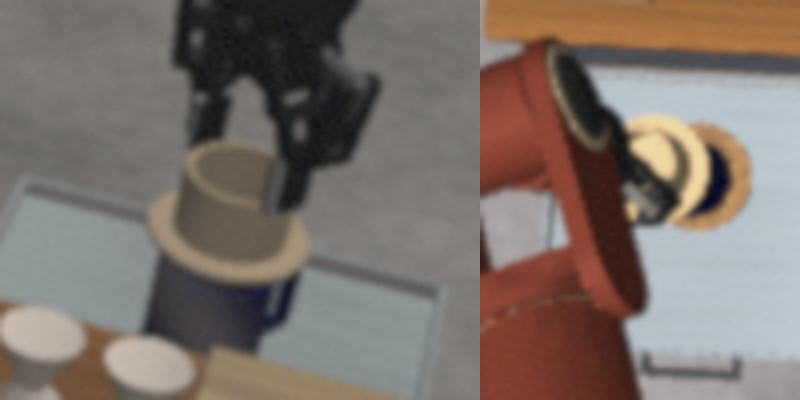

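```bash
python3 - <<'E'
from h import *
g=load('sc5'); S=lambda x,y:(410+(x+.5)/4-.5,170+(y+.5)/4-.5)
t=np.linspace(0,6.283,361)
for x,y in((.5545,.305),(.5546,.3064)):
  P=np.array([w2px(g,(x+.045*np.cos(a),y+.045*np.sin(a),.1225)) for a in t]); Q=np.array([w2px(g,(x+.032*np.cos(a),y+.032*np.sin(a),.165)) for a in t])
  f=lambda A:[((A[:,0].min()-410+.5)*4-.5).round(1),((A[:,0].max()-410+.5)*4-.5).round(1),((A[:,1].min()-170+.5)*4-.5).round(1),((A[:,1].max()-170+.5)*4-.5).round(1)]
  P2=np.array([w2px(g,(x+.034*np.cos(a),y+.034*np.sin(a),.1)) for a in t])
  print('brim',f(P),'cup rim',f(Q),'mug rim',f(P2))
E
```

```text
brim [np.float64(145.0), np.float64(307.0), np.float64(187.1), np.float64(278.9)] cup rim [np.float64(181.8), np.float64(299.5), np.float64(139.9), np.float64(203.7)] mug rim [np.float64(157.5), np.float64(278.5), np.float64(228.5), np.float64(298.5)]
brim [np.float64(147.4), np.float64(309.5), np.float64(187.8), np.float64(279.7)] cup rim [np.float64(184.3), np.float64(302.0), np.float64(140.5), np.float64(204.4)] mug rim [np.float64(159.9), np.float64(281.0), np.float64(229.1), np.float64(299.3)]
```

The dripper's brim spans x 148–311 and the mug's rim about 160–273, so it lies over the mug to within 2 mm. I'll apply a small correction and lower it gently.

{"api": "move_arm", "payload": {"rows": [[-0.1, -0.15, 0.2, 0, 0, 0, -1], [0, 0, 0.3, 0, 0, 0, -1], [0, 0, 0.3, 0, 0, 0, -1], [0, 0, 0.3, 0, 0, 0, -1], [0, 0, 0.3, 0, 0, 0, -1], [0, 0, 0.2, 0, 0, 0, -1], [0, 0, 0.1, 0, 0, 0, -1], [0, 0, 0.1, 0, 0, 0, -1], [0, 0, 0, 0, 0, 0, -1], [0, 0, 0, 0, 0, 0, -1]]}}

```text
time: 18.47
tool_pos: [0.5541, 0.3046, 0.1342]
tool_rot: [0.0, 0.369, 0.929, 0.0]
contact_force: [-0.4, -0.2, -0.4]
gripper_width: 0.707
grasp_force: 65.9
```

{"api": "move_arm", "payload": {"rows": [[0, 0, 0.1, 0, 0, 0, -1], [0, 0, 0.05, 0, 0, 0, -1], [0, 0, 0, 0, 0, 0, -1], [0, 0, 0, 0, 0, 0, -1]]}}

```text
time: 18.8
tool_pos: [0.5548, 0.3048, 0.1341]
tool_rot: [0.001, 0.369, 0.929, 0.001]
contact_force: [-1.8, -0.8, 5.6]
gripper_width: 0.708
grasp_force: 66.5
```

{"api": "move_arm", "payload": {"rows": [[0, 0, -0.05, 0, 0, 0, -1], [0, 0, 0, 0, 0, 0, 1], [0, 0, 0, 0, 0, 0, 1], [0, 0, 0, 0, 0, 0, 1], [0, 0, 0, 0, 0, 0, 1], [0, 0, 0, 0, 0, 0, 1], [0, 0, 0, 0, 0, 0, 1], [0, 0, -1, 0, 0, 0, 1], [0, 0, -2, 0, 0, 0, 1], [0, 0, -2, 0, 0, 0, 1], [0, 0, -2, 0, 0, 0, 1], [0, 0, -2, 0, 0, 0, 1], [0, 0, -1, 0, 0, 0, 1], [0, 0, 0, 0, 0, 0, 1], [0, 0, 0, 0, 0, 0, 1]]}}

```text
time: 20.05
tool_pos: [0.5541, 0.3046, 0.2333]
tool_rot: [0.0, 0.369, 0.929, 0.0]
contact_force: [0.4, 0.2, -0.2]
gripper_width: 1.001
grasp_force: 0.0
```

```bash
python3 - <<'E'
from h import *
go(.4515,-.0115,.20,136.7)
E
```

```text
t 20.05 pos [0.5541 0.3046 0.2333] yaw 136.7 tilt 0.07 | turn -0.0 shift now cm [-14.23 -30.03   3.3 ] after turn [-14.2  -30.04   3.3 ]
```

{"api": "move_arm", "payload": {"rows": [[-0.6, -1.2, 0, 0, 0, 0, 1], [-1, -2, 0, 0, 0, 0, 1], [-1.1, -2.3, 0, 0, 0, 0, 1], [-1.1, -2.3, 0, 0, 0, 0, 1], [-1.1, -2.3, 0, 0, 0, 0, 1], [-1.1, -2.3, 0, 0, 0, 0, 1], [-1.1, -2.3, 0, 0, 0, 0, 1], [-1.1, -2.3, 0, 0, 0, 0, 1], [-1.1, -2.3, 0, 0, 0, 0, 1], [-1.1, -2.3, 0, 0, 0, 0, 1], [-1.1, -2.3, 0, 0, 0, 0, 1], [-1.1, -2.3, 1, 0, 0, 0, 1], [-1, -2.2, 2, 0, 0, 0, 1], [-0.6, -1.6, 2, 0, 0, 0, 1], [0, 0, 2, 0, 0, 0, 1], [0, 0, 2, 0, 0, 0, 1], [0, 0, 1, 0, 0, 0, 1], [0, 0, 0, 0, 0, 0, 1], [0, 0, 0, 0, 0, 0, 1], [0, 0, 0, 0, 0, 0, 1]]}}

```text
time: 21.72
tool_pos: [0.4518, -0.0112, 0.1336]
tool_rot: [0.001, 0.369, 0.929, 0.0]
contact_force: [0.1, 0.6, 0.5]
gripper_width: 1.0
grasp_force: 0.0
```

```bash
python3 - <<'E'
from h import *
go(.4515,-.011,.060,136.7)
f=grab('scene','sc6');g=grab('top','tp6')
a=cv2.resize(f['img'][160:250,410:540],None,fx=5,fy=5,interpolation=cv2.INTER_CUBIC)
cv2.imwrite('pics/c8.png',a)
E
```

```text
t 21.72 pos [ 0.4518 -0.0112  0.1336] yaw 136.7 tilt 0.07 | turn -0.0 shift now cm [ 0.04 -0.01  7.36] after turn [ 0.04 -0.01  7.36]
```

View pics/c8.png

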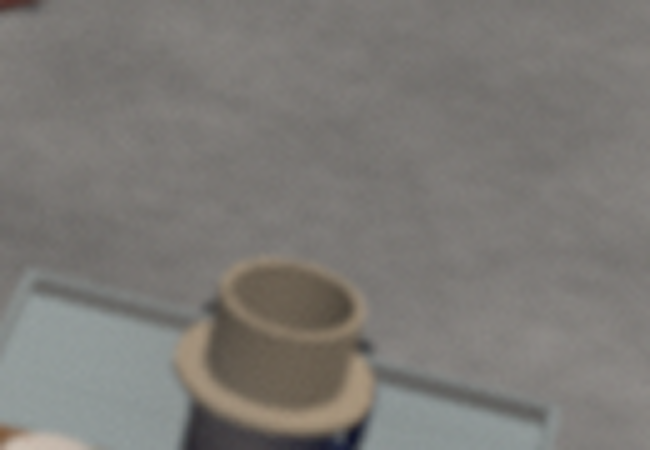

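The dripper sits level on the mug: cup rim x 215–364, brim x 173–377 with its bottom at y 434. I'll check its height and centre against the prediction while gripping the press.

{"api": "move_arm", "payload": {"rows": [[0, 0, 1, 0, 0, 0, 1], [0, 0, 1.5, 0, 0, 0, 1], [0, 0, 1.5, 0, 0, 0, 1], [0, 0, 1.5, 0, 0, 0, 1], [0, 0, 1, 0, 0, 0, 1], [0, 0, 0.8, 0, 0, 0, 1], [0, 0, 0, 0, 0, 0, 1], [0, 0, 0, 0, 0, 0, 1], [0, 0, 0, 0, 0, 0, -1], [0, 0, 0, 0, 0, 0, -1], [0, 0, 0, 0, 0, 0, -1], [0, 0, 0, 0, 0, 0, -1], [0, 0, 0, 0, 0, 0, -1], [0, 0, 0, 0, 0, 0, -1], [0, 0, 0, 0, 0, 0, -1], [0, 0, 0, 0, 0, 0, -1], [0, 0, 0, 0, 0, 0, -1], [0, 0, 0, 0, 0, 0, -1], [0, 0, 0, 0, 0, 0, -1]]}}

```text
time: 23.4
tool_pos: [0.4517, -0.0112, 0.0602]
tool_rot: [0.0, 0.369, 0.929, 0.0]
contact_force: [-0.2, 1.3, 4.2]
gripper_width: 0.13
grasp_force: 58.8
```

```bash
python3 - <<'E'
from h import *
g=load('sc6'); t=np.linspace(0,6.283,361)
def ext(x,y,z,r):
  A=(np.array([w2px(g,(x+r*np.cos(a),y+r*np.sin(a),z)) for a in t])-[410,160]+.5)*5-.5
  return [A[:,0].min(),A[:,0].max(),A[:,1].min(),A[:,1].max()]
o=[(215,364,256,342,.146,.032),(173,377,None,434,.1035,.045)]
def res(p):
  r=[]
  for a in o:
    e=ext(p[0],p[1],a[4]+p[2],a[5]); r+=[e[i]-a[i] for i in range(4) if a[i] is not None]
  return r
s=least_squares(res,[.5545,.305,0]); print(s.x.round(4),np.round(s.fun,1))
s=least_squares(lambda p:res([p[0],p[1],0]),[.5545,.305]); print(s.x.round(4),np.round(s.fun,1))
E
```

```text
[0.5755 0.305  0.0136] [ 2.1  1.6  1.7 -2.1 -2.2 -1.7  0.5]
[0.5554 0.3046] [ 3.4  0.1  3.5 -1.8 -0.1 -3.4 -1. ]
```

{"api": "move_arm", "payload": {"rows": [[0, 0, -0.5, 0, 0, 0, -1], [0, 0, -1, 0, 0, 0, -1], [0, 0, -2, 0, 0, 0, -1], [0, 0, -2.5, 0, 0, 0, -1], [0, 0, -2.5, 0, 0, 0, -1], [0, 0, -2.5, 0, 0, 0, -1], [0, 0, -2.5, 0, 0, 0, -1], [0, 0, -2, 0, 0, 0, -1], [0, 0, -1.5, 0, 0, 0, -1], [0, 0, -1, 0, 0, 0, -1], [0, 0, 0, 0, 0, 0, -1], [0, 0, 0, 0, 0, 0, -1], [0, 0, 0, 0, 0, 0, -1]]}}

```text
time: 24.48
tool_pos: [0.4505, -0.0111, 0.2382]
tool_rot: [-0.001, 0.369, 0.929, -0.0]
contact_force: [-0.7, -0.1, -0.5]
gripper_width: 0.128
grasp_force: 58.6
```

```bash
python3 - <<'E'
from h import *
g=load('tp6')
print(fit(g,np.round(w2px(g,(.580,.275,.1))),(10,28,100),(40,255,255),[(.09,.1,.104),(.064,.104,.146)],0,.12))
go(.555,.3046,.24,136.7)
f=grab('scene','sc7')
cv2.imwrite('pics/c9.png',cv2.resize(f['img'][80:200,260:420],None,fx=4,fy=4,interpolation=cv2.INTER_CUBIC))
c=g['img'][150:230,90:190]; cv2.imwrite('pics/c9b.png',cv2.resize(c,None,fx=5,fy=5,interpolation=cv2.INTER_CUBIC))
E
```

```text
(array([0.5519, 0.2913]), 827.0, 625.0, np.float64(0.735))
t 24.48 pos [ 0.4505 -0.0111  0.2382] yaw 136.7 tilt 0.14 | turn -0.0 shift now cm [14.07 30.13 -0.19] after turn [14.05 30.14 -0.19]
```

View pics/c9.png

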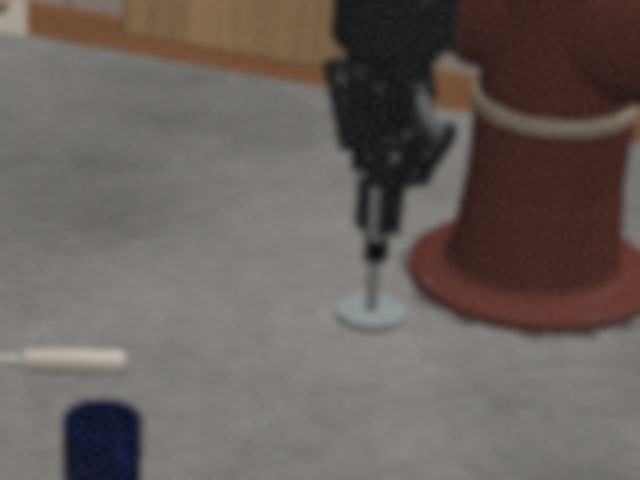

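The press is held upright, its disc at (371,312). I'll work out its offset from the TCP and refine the dripper in the top view.

```bash
python3 - <<'E'
from h import *
g=load('tp6'); f=load('sc7')
print(fit(g,np.round(w2px(g,(.590,.30,.102))),(15,35,140),(30,100,255),[(.09,.1,.104),(.064,.104,.146)],0,.12))
print('disc',px2w(f,260+371.5/4-.5,80+312.5/4-.5,.184))
E
```

```text
(array([0.554 , 0.3047]), 594.0, 624.0, np.float64(0.937))
disc [ 0.45456032 -0.0092654   0.184     ]
```

{"api": "move_arm", "payload": {"rows": [[0.5, 1.1, 0, 0, 0, 0, -1], [0.9, 2, 0, 0, 0, 0, -1], [1.1, 2.3, 0, 0, 0, 0, -1], [1.1, 2.3, 0, 0, 0, 0, -1], [1.1, 2.3, 0, 0, 0, 0, -1], [1.1, 2.3, 0, 0, 0, 0, -1], [1.1, 2.3, 0, 0, 0, 0, -1], [1.1, 2.3, 0, 0, 0, 0, -1], [1.1, 2.3, 0, 0, 0, 0, -1], [1.1, 2.3, 0, 0, 0, 0, -1], [1.1, 2.3, 0, 0, 0, 0, -1], [1.1, 2.3, 0, 0, 0, 0, -1], [0.9, 2, 0, 0, 0, 0, -1], [0.5, 1.4, 0, 0, 0, 0, -1], [0.2, 0.6, 0, 0, 0, 0, -1], [0, 0, 0, 0, 0, 0, -1], [0, 0, 0, 0, 0, 0, -1], [0, 0, 0, 0, 0, 0, -1], [0, 0, 0, 0, 0, 0, -1]]}}

```text
time: 26.12
tool_pos: [0.5559, 0.3029, 0.2396]
tool_rot: [-0.0, 0.37, 0.929, -0.0]
contact_force: [0.2, 0.2, -0.7]
gripper_width: 0.132
grasp_force: 58.7
```

```bash
python3 - <<'E'
from h import *
go(.555,.3046,.1685,136.7)
f=grab('scene','sc8'); cv2.imwrite('pics/c10.png',cv2.resize(f['img'][140:240,410:530],None,fx=5,fy=5,interpolation=cv2.INTER_CUBIC))
E
```

```text
t 26.12 pos [0.5559 0.3029 0.2396] yaw 136.6 tilt 0.03 | turn -0.1 shift now cm [0.18 0.07 7.11] after turn [0.18 0.07 7.11]
```

View pics/c10.png

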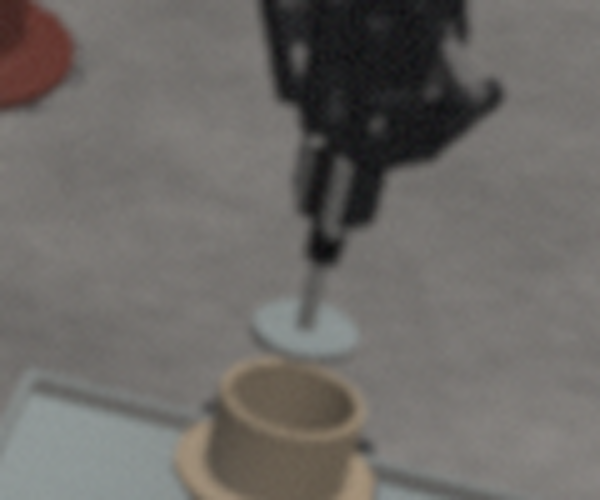

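```bash
python3 - <<'E'
from h import *
f=load('sc8'); S=lambda x,y:(410+(x+.5)/5-.5,140+(y+.5)/5-.5)
print('disc',px2w(f,*S(305,327),.1855),'rim',px2w(f,*S(290,398),.146))
E
```

```text
disc [0.55589598 0.30314769 0.1855    ] rim [0.55474657 0.30415016 0.146     ]
```

The disc is above the cup, under 2 mm off: disc centre (305,327), cup rim centre (290,398). I'll correct that and lower the press.

{"api": "move_arm", "payload": {"rows": [[0.19, 0.03, 0.5, 0, 0, 0, -1], [0, 0, 0.8, 0, 0, 0, -1], [0, 0, 0.8, 0, 0, 0, -1], [0, 0, 0.6, 0, 0, 0, -1], [0, 0, 0.6, 0, 0, 0, -1], [0, 0, 0.6, 0, 0, 0, -1], [0, 0, 0.6, 0, 0, 0, -1], [0, 0, 0.6, 0, 0, 0, -1], [0, 0, 0.5, 0, 0, 0, -1], [0, 0, 0.4, 0, 0, 0, -1], [0, 0, 0.3, 0, 0, 0, -1], [0, 0, 0.3, 0, 0, 0, -1], [0, 0, 0.2, 0, 0, 0, -1], [0, 0, 0.1, 0, 0, 0, -1], [0, 0, 0, 0, 0, 0, -1], [0, 0, 0, 0, 0, 0, -1], [0, 0, 0, 0, 0, 0, -1]]}}

```text
time: 27.58
tool_pos: [0.5551, 0.3054, 0.1711]
tool_rot: [0.0, 0.369, 0.929, 0.0]
contact_force: [0.7, -0.6, -1.2]
gripper_width: 0.13
grasp_force: 58.7
```

{"api": "move_arm", "payload": {"rows": [[0, 0, 0.1, 0, 0, 0, -1], [0, 0, 0.1, 0, 0, 0, -1], [0, 0, 0, 0, 0, 0, -1], [0, 0, 0, 0, 0, 0, -1]]}}

```text
time: 27.92
tool_pos: [0.5548, 0.3053, 0.1686]
tool_rot: [-0.0, 0.369, 0.929, -0.0]
contact_force: [0.5, 0.5, -0.5]
gripper_width: 0.131
grasp_force: 58.7
```

{"api": "move_arm", "payload": {"rows": [[0, 0, 0.1, 0, 0, 0, -1], [0, 0, 0, 0, 0, 0, -1], [0, 0, 0, 0, 0, 0, -1]]}}

```text
time: 28.17
tool_pos: [0.5551, 0.3055, 0.1683]
tool_rot: [0.0, 0.369, 0.929, 0.0]
contact_force: [-0.3, 0.3, 1.1]
gripper_width: 0.127
grasp_force: 59.0
```

{"api": "move_arm", "payload": {"rows": [[0, 0, 0, 0, 0, 0, -0.3], [0, 0, 0, 0, 0, 0, -0.1], [0, 0, 0, 0, 0, 0, 0], [0, 0, 0, 0, 0, 0, 0.2], [0, 0, 0, 0, 0, 0, 0.2], [0, 0, 0, 0, 0, 0, 0.2], [0, 0, -0.5, 0, 0, 0, 0.2], [0, 0, -1, 0, 0, 0, 0.2], [0, 0, -2, 0, 0, 0, 0.2], [0, 0, -2, 0, 0, 0, 0.2], [0, 0, -2, 0, 0, 0, 0.2], [0, 0, -1, 0, 0, 0, 0.2], [0, 0, 0, 0, 0, 0, 0.2], [0, 0, 0, 0, 0, 0, 0.2]]}}

```text
time: 29.33
tool_pos: [0.5552, 0.3055, 0.2535]
tool_rot: [0.001, 0.369, 0.929, 0.001]
contact_force: [0.6, 0.2, -1.0]
gripper_width: 0.594
grasp_force: 0.0
```

```bash
python3 - <<'E'
from h import *
go(.4755,-.3685,.25,136.7)
f=grab('scene','sc9'); cv2.imwrite('pics/c11.png',cv2.resize(f['img'][140:240,410:530],None,fx=5,fy=5,interpolation=cv2.INTER_CUBIC))
E
```

```text
t 29.33 pos [0.5552 0.3055 0.2535] yaw 136.7 tilt 0.09 | turn -0.0 shift now cm [-40.46 -54.49   0.3 ] after turn [-40.42 -54.52   0.3 ]
```

View pics/c11.png

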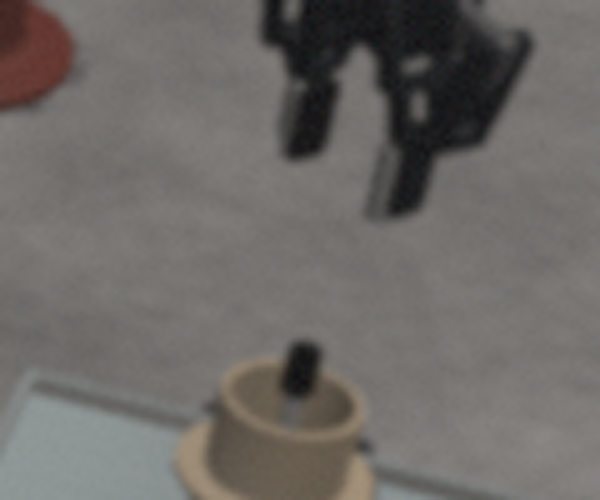

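The press stands upright in the dripper with its grip top at (303,345), and the fingers are clear. Next is the lid.

{"api": "move_arm", "payload": {"rows": [[-0.9, -1.2, 0, 0, 0, 0, 0.2], [-1.8, -2.4, 0, 0, 0, 0, 0.2], [-1.8, -2.4, 0, 0, 0, 0, 0.2], [-1.8, -2.4, 0, 0, 0, 0, 0.2], [-1.8, -2.4, 0, 0, 0, 0, 0.2], [-1.8, -2.4, 0, 0, 0, 0, 0.2], [-1.8, -2.4, 0, 0, 0, 0, 0.2], [-1.8, -2.4, 0, 0, 0, 0, 0.2], [-1.8, -2.4, 0, 0, 0, 0, 0.2], [-1.8, -2.4, 0, 0, 0, 0, 0.2], [-1.8, -2.4, 0, 0, 0, 0, 0.2], [-1.8, -2.4, 0, 0, 0, 0, 0.2], [-1.8, -2.4, 0, 0, 0, 0, 0.2], [-1.8, -2.4, 0, 0, 0, 0, 0.2], [-1.8, -2.4, 0, 0, 0, 0, 0.2], [-1.8, -2.4, 0, 0, 0, 0, 0.2], [-1.8, -2.4, 0, 0, 0, 0, 0.2], [-1.8, -2.4, 0, 0, 0, 0, 0.2], [-1.8, -2.4, 0, 0, 0, 0, 0.2], [-1.8, -2.4, 0, 0, 0, 0, 0.2]]}}

```text
time: 31.05
tool_pos: [0.4871, -0.2774, 0.2508]
tool_rot: [-0.001, 0.37, 0.929, 0.0]
contact_force: [0.7, 0.0, 0.6]
gripper_width: 0.601
grasp_force: 0.0
```

{"api": "move_arm", "payload": {"rows": [[-1.8, -2.4, 0, 0, 0, 0, 0.2], [-1.8, -2.4, 0, 0, 0, 0, 0.2], [-1.2, -1.7, 1, 0, 0, 0, 0.2], [-0.5, -1, 2, 0, 0, 0, 0.2], [0, 0, 2, 0, 0, 0, 0.2], [0, 0, 2, 0, 0, 0, 0.2], [0, 0, 2, 0, 0, 0, 0.2], [0, 0, 1, 0, 0, 0, 0.2], [0, 0, 0, 0, 0, 0, 0.2], [0, 0, 0, 0, 0, 0, 0.2], [0, 0, 0, 0, 0, 0, 0.2]]}}

```text
time: 31.97
tool_pos: [0.4763, -0.3673, 0.1539]
tool_rot: [0.001, 0.369, 0.929, -0.0]
contact_force: [-0.5, 0.1, -0.1]
gripper_width: 0.6
grasp_force: 0.0
```

```bash
python3 - <<'E'
from h import *
go(.4755,-.3685,.066,136.7)
go(.4755,-.3685,.066,152)
g=load('tp6'); f=load('sc9')
print(w2px(g,(.4755,-.3685,.02)),fit(g,np.round(w2px(g,(.495,-.3685,.01))),(10,28,120),(40,255,255),PARTS['lid']))
print('press top',px2w(f,410+303.5/5-.5,140+345.5/5-.5,.174))
E
```

```text
t 31.97 pos [ 0.4763 -0.3673  0.1539] yaw 136.7 tilt 0.09 | turn -0.0 shift now cm [-0.01 -0.14  8.79] after turn [-0.01 -0.14  8.79]
t 31.97 pos [ 0.4763 -0.3673  0.1539] yaw 136.7 tilt 0.09 | turn -15.3 shift now cm [-0.01 -0.14  8.79] after turn [ 0.03 -0.13  8.79]
[335.00609474 221.54054539] (array([ 0.4759, -0.369 ]), 347.0, 333.0, np.float64(0.948))
press top [0.55262837 0.30407638 0.174     ]
```

{"api": "move_arm", "payload": {"rows": [[0, -0.15, 1, 0, 0, 0, 0.2], [0, 0, 1.5, 0, 0, 0, 0.2], [0, 0, 1.5, 0, 0, 0, 0.2], [0, 0, 1.5, 0, 0, 0, 0.2], [0, 0, 1.5, 0, 0, 0, 0.2], [0, 0, 1, 0, 0, 0, 0.2], [0, 0, 0.6, 0, 0, 0, 0.2], [0, 0, 0, 0, 0, 0, 0.2], [0, 0, 0, 0, 0, 0, 0.2], [0, 0, 0, 0, 0, 0, -1], [0, 0, 0, 0, 0, 0, -1], [0, 0, 0, 0, 0, 0, -1], [0, 0, 0, 0, 0, 0, -1], [0, 0, 0, 0, 0, 0, -1], [0, 0, 0, 0, 0, 0, -1], [0, 0, 0, 0, 0, 0, -1], [0, 0, 0, 0, 0, 0, -1], [0, 0, 0, 0, 0, 0, -1]]}}

```text
time: 33.47
tool_pos: [0.4756, -0.3686, 0.068]
tool_rot: [0.001, 0.369, 0.929, -0.0]
contact_force: [0.3, -0.2, 6.4]
gripper_width: 0.14
grasp_force: 59.0
```

{"api": "move_arm", "payload": {"rows": [[0, 0, -0.5, 0, 0, 0, -1], [0, 0, -1, 0, 0, 0, -1], [0, 0, -2, 0, 0, 0, -1], [0, 0, -2.5, 0, 0, 0, -1], [0, 0, -2.5, 0, 0, 0, -1], [0, 0, -2.5, 0, 0, 0, -1], [0, 0, -2.5, 0, 0, 0, -1], [0, 0, -2.5, 0, 0, 0, -1], [0, 0, -2, 0, 0, 0, -1], [0, 0, -1.5, 0, 0, 0, -1], [0, 0, -0.5, 0, 0, 0, -1], [0, 0, 0, 0, 0, 0, -1], [0, 0, 0, 0, 0, 0, -1], [0, 0, 0, 0, 0, 0, -1]]}}

```text
time: 34.63
tool_pos: [0.4743, -0.3673, 0.2644]
tool_rot: [-0.002, 0.369, 0.929, 0.001]
contact_force: [0.1, 0.0, -1.4]
gripper_width: 0.141
grasp_force: 58.6
```

```bash
python3 - <<'E'
from h import *
go(.5547,.3044,.27,136.7)
E
```

```text
t 34.63 pos [ 0.4743 -0.3673  0.2644] yaw 136.7 tilt 0.21 | turn -0.0 shift now cm [40.25 54.36 -0.41] after turn [40.22 54.39 -0.41]
```

{"api": "move_arm", "payload": {"rows": [[0.9, 1.2, -0.2, 0, 0, 0, -1], [1.7, 2.3, -0.2, 0, 0, 0, -1], [1.8, 2.4, 0, 0, 0, 0, -1], [1.8, 2.4, 0, 0, 0, 0, -1], [1.8, 2.4, 0, 0, 0, 0, -1], [1.8, 2.4, 0, 0, 0, 0, -1], [1.8, 2.4, 0, 0, 0, 0, -1], [1.8, 2.4, 0, 0, 0, 0, -1], [1.8, 2.4, 0, 0, 0, 0, -1], [1.8, 2.4, 0, 0, 0, 0, -1], [1.8, 2.4, 0, 0, 0, 0, -1], [1.8, 2.4, 0, 0, 0, 0, -1], [1.8, 2.4, 0, 0, 0, 0, -1], [1.8, 2.4, 0, 0, 0, 0, -1], [1.8, 2.4, 0, 0, 0, 0, -1], [1.8, 2.4, 0, 0, 0, 0, -1], [1.8, 2.4, 0, 0, 0, 0, -1], [1.8, 2.4, 0, 0, 0, 0, -1], [1.7, 2.3, 0, 0, 0, 0, -1], [1.5, 2.1, 0, 0, 0, 0, -1]]}}

```text
time: 36.3
tool_pos: [0.5398, 0.2086, 0.2693]
tool_rot: [-0.001, 0.369, 0.93, -0.0]
contact_force: [-0.1, 0.5, -1.1]
gripper_width: 0.144
grasp_force: 58.6
```

```bash
python3 - <<'E'
from h import *
go(.5547,.3044,.27,136.7)
E
```

```text
t 36.30 pos [0.5398 0.2086 0.2693] yaw 136.7 tilt 0.14 | turn 0.0 shift now cm [ 5.49  8.   -0.07] after turn [ 5.49  7.99 -0.07]
```

{"api": "move_arm", "payload": {"rows": [[1.5, 2.1, 0, 0, 0, 0, -1], [1.5, 2.1, 0, 0, 0, 0, -1], [1.3, 1.9, 0, 0, 0, 0, -1], [0.9, 1.3, 0, 0, 0, 0, -1], [0.4, 0.6, 0, 0, 0, 0, -1], [0, 0, 0, 0, 0, 0, -1], [0, 0, 0, 0, 0, 0, -1], [0, 0, 0, 0, 0, 0, -1], [0, 0, 0, 0, 0, 0, -1]]}}

```text
time: 37.05
tool_pos: [0.5554, 0.3018, 0.2708]
tool_rot: [0.0, 0.37, 0.929, -0.0]
contact_force: [-0.3, -0.8, -1.4]
gripper_width: 0.141
grasp_force: 58.7
```

```bash
python3 - <<'E'
from h import *
go(.5547,.3044,.206,136.7)
f=grab('scene','sc10'); cv2.imwrite('pics/c12.png',cv2.resize(f['img'][125:245,410:530],None,fx=5,fy=5,interpolation=cv2.INTER_CUBIC))
E
```

```text
t 37.05 pos [0.5554 0.3018 0.2708] yaw 136.6 tilt 0.02 | turn -0.1 shift now cm [0.23 0.14 6.48] after turn [0.23 0.14 6.48]
```

View pics/c12.png

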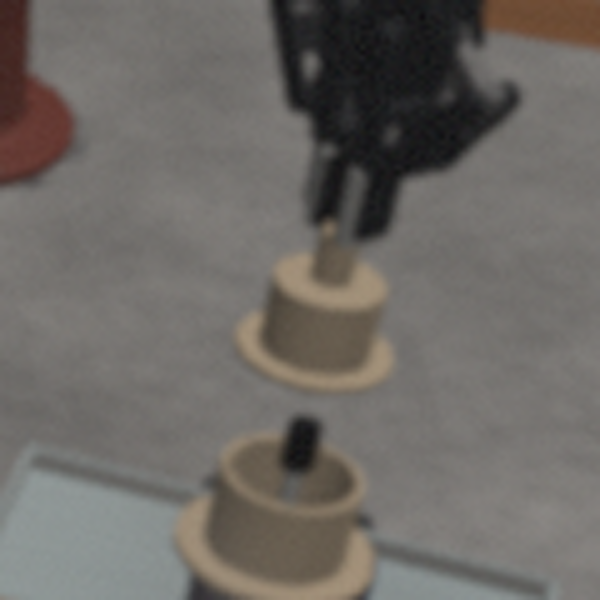

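```bash
python3 - <<'E'
from h import *
g=load('sc10'); t=np.linspace(0,6.283,361)
def ext(x,y,z,r):
  A=(np.array([w2px(g,(x+r*np.cos(a),y+r*np.sin(a),z)) for a in t])-[410,125]+.5)*5-.5
  return np.array([A[:,0].min(),A[:,0].max(),A[:,1].min(),A[:,1].max()]).round(1)
print('flange at TCP',ext(.5554,.3018,.2128,.034),'low',ext(.5554,.3018,.2108,.034)[3],'dome top',ext(.5554,.3018,.2488,.024))
print('cup rim at .5547,.3044',ext(.5547,.3044,.146,.032))
E
```

```text
flange at TCP [235.2 395.2 309.4 391.7] low 395.6 dome top [274.4 389.5 252.2 308.9]
cup rim at .5547,.3044 [218.2 363.9 433.7 514.3]
```

The lid hangs level and matches the prediction from the TCP (flange x 235–396). The cup rim (217–366) matches the target point, so I'll correct by 3 mm and lower.

{"api": "move_arm", "payload": {"rows": [[0.23, 0.14, 0, 0, 0, 0, -1], [0, 0, 0.4, 0, 0, 0, -1], [0, 0, 0.6, 0, 0, 0, -1], [0, 0, 0.6, 0, 0, 0, -1], [0, 0, 0.6, 0, 0, 0, -1], [0, 0, 0.6, 0, 0, 0, -1], [0, 0, 0.6, 0, 0, 0, -1], [0, 0, 0.6, 0, 0, 0, -1], [0, 0, 0.5, 0, 0, 0, -1], [0, 0, 0.4, 0, 0, 0, -1], [0, 0, 0, 0, 0, 0, -1], [0, 0, 0, 0, 0, 0, -1]]}}

```text
time: 38.1
tool_pos: [0.5545, 0.3054, 0.2214]
tool_rot: [-0.0, 0.369, 0.929, -0.0]
contact_force: [0.4, 0.5, -1.0]
gripper_width: 0.143
grasp_force: 58.7
```

```bash
python3 - <<'E'
from h import *
go(.5547,.3044,.206,136.7)
E
```

```text
t 38.10 pos [0.5545 0.3054 0.2214] yaw 136.7 tilt 0.03 | turn -0.0 shift now cm [-0.08 -0.06  1.54] after turn [-0.08 -0.06  1.54]
```

{"api": "move_arm", "payload": {"rows": [[-0.05, -0.05, 0.2, 0, 0, 0, -1], [0, 0, 0.3, 0, 0, 0, -1], [0, 0, 0.3, 0, 0, 0, -1], [0, 0, 0.2, 0, 0, 0, -1], [0, 0, 0.2, 0, 0, 0, -1], [0, 0, 0.1, 0, 0, 0, -1], [0, 0, 0.1, 0, 0, 0, -1], [0, 0, 0, 0, 0, 0, -1], [0, 0, 0, 0, 0, 0, -1]]}}

```text
time: 38.85
tool_pos: [0.5546, 0.3048, 0.2077]
tool_rot: [-0.0, 0.369, 0.929, 0.0]
contact_force: [-0.1, 1.0, -1.0]
gripper_width: 0.144
grasp_force: 58.7
```

{"api": "move_arm", "payload": {"rows": [[0, 0, 0.1, 0, 0, 0, -1], [0, 0, 0, 0, 0, 0, -1], [0, 0, 0, 0, 0, 0, -1]]}}

```text
time: 39.1
tool_pos: [0.5546, 0.3048, 0.2068]
tool_rot: [0.0, 0.369, 0.929, 0.0]
contact_force: [0.2, 0.0, -1.9]
gripper_width: 0.145
grasp_force: 58.7
```

{"api": "move_arm", "payload": {"rows": [[0, 0, 0.1, 0, 0, 0, -1], [0, 0, 0, 0, 0, 0, -1], [0, 0, 0, 0, 0, 0, -1]]}}

```text
time: 39.35
tool_pos: [0.5548, 0.3049, 0.2062]
tool_rot: [0.0, 0.369, 0.929, 0.0]
contact_force: [-0.4, -1.0, 1.4]
gripper_width: 0.143
grasp_force: 59.1
```

{"api": "move_arm", "payload": {"rows": [[0, 0, 0.05, 0, 0, 0, -1], [0, 0, 0, 0, 0, 0, -1], [0, 0, 0, 0, 0, 0, -1]]}}

```text
time: 39.6
tool_pos: [0.555, 0.3049, 0.2061]
tool_rot: [0.0, 0.369, 0.929, 0.0]
contact_force: [-1.2, -1.2, 4.4]
gripper_width: 0.141
grasp_force: 59.9
```

The lid is seated at the expected height, with contact. I'll back off slightly, release and lift.

{"api": "move_arm", "payload": {"rows": [[0, 0, -0.05, 0, 0, 0, -1], [0, 0, 0, 0, 0, 0, -0.3], [0, 0, 0, 0, 0, 0, -0.1], [0, 0, 0, 0, 0, 0, 0], [0, 0, 0, 0, 0, 0, 0.2], [0, 0, 0, 0, 0, 0, 0.2], [0, 0, 0, 0, 0, 0, 0.2], [0, 0, -0.5, 0, 0, 0, 0.2], [0, 0, -1, 0, 0, 0, 0.2], [0, 0, -2, 0, 0, 0, 0.2], [0, 0, -2, 0, 0, 0, 0.2], [0, 0, -2, 0, 0, 0, 0.2], [0, 0, -1, 0, 0, 0, 0.2], [0, 0, 0, 0, 0, 0, 0.2], [0, 0, 0, 0, 0, 0, 0.2], [0, 0, 0, 0, 0, 0, 0.2], [0, 0, 0, 0, 0, 0, 0.2], [0, 0, 0, 0, 0, 0, 0.2]]}}

```text
time: 41.1
tool_pos: [0.5541, 0.3045, 0.2888]
tool_rot: [-0.001, 0.369, 0.929, -0.001]
contact_force: [0.2, -0.2, 0.0]
gripper_width: 0.601
grasp_force: 0.0
```

```bash
python3 - <<'E'
from h import *
f=grab('scene','sc11'); cv2.imwrite('pics/c13.png',cv2.resize(f['img'][125:275,400:550],None,fx=4,fy=4,interpolation=cv2.INTER_CUBIC))
E
```

```text
(no output)
```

View pics/c13.png

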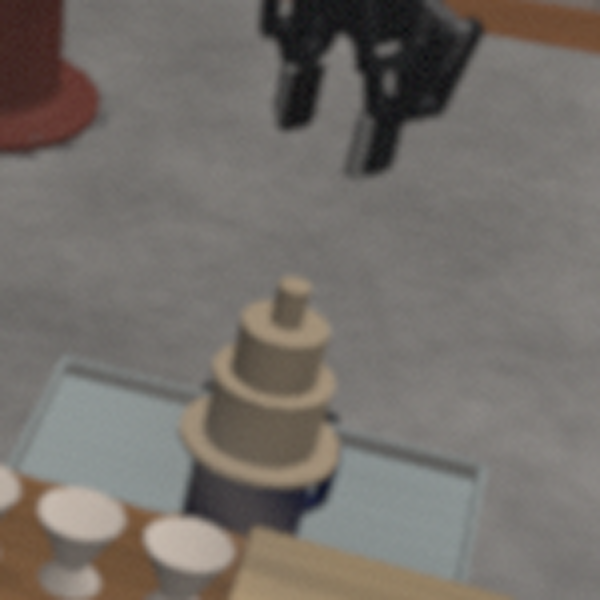

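The full stack stands level: knob at (293,290), lid flange at (273,385) on the cup rim, and brim at (260,440) on the mug. The gripper is clear, so I'm handing in.

```bash
python3 -c "
from plant import manip
print(manip.job_done())"
```

```text
the job is handed in; nothing more can be done
None
```

The coffee set-up is done and handed in at about 41 s: mug on the coaster, then dripper, press and lid stacked level and let go, with the small mug, jar, spoon and kettle not touched; no verdict came back.

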